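# Peel the top mixing tray off a stuck stack and hold it ready over the cutting mat

## Robot

A 6-joint arm with a two-finger parallel gripper is mounted at the origin on the work surface. World frame = base frame: x ahead of the robot, y to its left, z up, the work surface at z = 0. Lengths are in m, angles in degrees, forces in N, time in s.
With the tool pointing down it reaches from about 0.25 to 0.725 m from the base axis. Payload 9.7 kg.
Tool frame: the origin (TCP) lies between the finger pads; the fingertips stand 11 mm ahead of it and the grasp point (between the pads) lies 8 mm behind it; z points along the fingers, x is the direction in which the jaws open and shut, and the axes are right-handed (so a half turn about z gives the same grasp; the last joint's range is limited). The gripper opens to 85 mm and grips with 20 to 120 N. Pads are 22 mm wide; open, the fingers measure 114 mm over their backs; the gripper's body (76 mm by 85 mm) begins 54 mm behind the grasp point. The pads swing forward as they close: fully open they stand 13 mm farther back than shut.
Start: joints at [0, 4.979, 10.078, 95.1, 0, 90], TCP at [0.55, -0, 0.216] pointing down, gripper open.
Joint ranges: [-179.16, 179.16], [-48.56, 103.87], [-65.8, 70.77], [-126.05, 130.52], [-82.76, 87.17], [-180, 180]. Speed limits (degrees/s): [127.2, 127.2, 147.25, 180, 180, 180].

## Interface

Orientations are given as [roll, pitch, yaw] about the fixed x, y, z axes, in that order (R = Rz(yaw) Ry(pitch) Rx(roll)).
In Python, from workcell import get_obs, camera, job_done gives the robot as it stands.
- The arm moves only by the tool arm_command, never from a script. Its argument "increments" is a list of rows, each a list of 2 entries, a list of its own where there are three numbers: the shift along the tool's x, y, z in units of 25 mm (1.0 is 25 mm), then the turn about the tool's z in units of 6 degrees (1.0 is 6 degrees). In form: [[[dx, dy, dz], roll], ...]. A call has 1 to 5 rows; each row is the pose to reach, as a shift and turn from the pose measured when the call began, along the tool's axes at that moment; what a row does not reach only later rows make up. A row lasts 1/10 s, in which the tool goes at most 50 mm and 8.59 degrees, less where a joint would pass 70% of its speed; a pose out of reach is approached as far as the arm can. A call with a gripper value outside its range is refused whole. "claw" is the closure, from -1 (fully open) to 1 (shut), so that 0 is half open, set as the call begins (left out, the last holds). The fingers move at their own pace and stop on an object; "force" is the grip in N (left out, the last holds). Time passes only in rows, so rows that repeat a pose let the fingers close. It gives the time, the measured TCP pose, the force and the opening at its end, in the units of the state.
- get_obs(): the state, without advancing time (a new reading comes with each control period).
- camera(name): name is "scene" or "side" or "wrist"; returns a dict with "frame" (400x640x3 uint8, red, green, blue), "range_z" (400x640 float32, m along the optical axis (not along the pixel's ray), 0 where there is no reading), "K" (3x3 intrinsics, pixels), "R" (3x3) and "t" (3): a world point X has camera coordinates R X + t; the wrist camera has in their place "hand_eye" (4x4, takes a point from camera to tool coordinates, whose origin is the TCP and whose axes are the tool frame's). Camera axes: x right, y down, z forward; pixel columns grow to the right and rows downward; lengths in m; the calibration is good to about 2 mm. A picture is of the moment at which its call begins: read the wrist's pose just before it.
- job_done(): hands the job in, once; it reports no verdict.
The state is a dict: "time": time; "q": joint angles; "qd": joint speeds; "joint_efforts": joint torques, N m; "ee_pos": TCP position; "tcp_rot": TCP orientation; "wrist_force": force on the tool from outside, world axes, zero at the start; "torque": the same for the moment, N m; "opening": finger opening in m.
Only numpy, scipy, OpenCV 4.12 (cv2) and the standard library are available. Lean on these libraries where they do the work, as an engineer would, in place of code of your own. Each camera call takes 0.05 s, during which the arm holds its last target.

## Task

The nested plastic mixing trays are stuck together with dried paint. Take the top tray by the upright tab at its corner and peel it off by raising that corner first, while the opposite corner still sits down in the stack, without dragging the rest of the stack along or knocking the other things on the table. Then hold the freed tray up level, centred about 15 cm above the cutting mat, and finish still holding it there in the gripper.

Things in the scene. Friction and masses are not known exactly. Their poses are not given: they have to be found in the camera images.
- tray: loose top tray, white plastic, 130 g, rim flange 198 x 148 mm (x, y), 28 mm high; hollow body 170 x 120 mm below the 4 mm flange. Origin: centre of its underside, 40 mm above the table while seated in the stack, axes as the stack's. An upright tab stands on its +x +y corner. Four gummy patches grip its long side walls near the corners, about 4 N drag each, until that part has risen some 18 mm
- tray_tab (a point): centre of the upright tab, at (79.7, 59.6, 45) mm in the tray's frame. Flat fin 10 mm thick, 34 mm long, standing 34 mm above the flange (top 62 mm above the tray's underside, 102 mm above the table while seated). Its length runs along the tray's diagonal, 36.8 degrees from tray x towards tray y; grip it across the thickness, square to that diagonal. Axes are the tray's
- tray_centre (a point): middle of the top tray, 14 mm above its underside, on its centre line; axes are the tray's
- tray_corner (a point): the tab's corner of the top tray's flange, at (99, 74, 26) mm in the tray's frame
- tray_heel (a point): the opposite corner of the top tray's flange, at (-99, -74, 26) mm in the tray's frame
- stack: the rest of the trays, stuck together as one on a loose steel foot plate 230 x 180 x 12 mm, 2.6 kg in all; rim flanges 198 x 148 mm, the highest one's top 60 mm above the table, 4 mm under the top tray's flange. The top tray sits in it with 4 mm of play all round. Origin: centre of the underside, on the table; x along its length, z up
- stack_seat (a point): the inner floor of the stack on which the top tray rests, on the centre line, 40 mm above the table; axes are the stack's
- mat: dark cutting mat with a pale grid, fixed, 240 x 180 mm (x by y), 3 mm thick. Origin: centre of its underside, on the table
- brush_jar: bystander: white jar 72 mm across, 90 mm high, with brushes reaching 173 mm. Origin: centre of its underside
- ink_jar: bystander: small lidded jar 56 mm across, 60 mm high. Origin: centre of its underside
- mug: bystander: mug 76 mm across, 85 mm high. Origin: centre of its underside
Things that resemble listed ones, but are neither listed nor needed, are in the scene too. Leave any purple look-alike of the tray alone.

How it is judged (in metres and radians):
On the way:
1. the tab's corner of the top tray is raised more than 20 mm from its seat while the opposite corner is still down (less than 9 mm up) (z of tray_corner in the frame of stack_seat above 0.046 m and z of tray_heel in the frame of stack_seat below 0.035 m), for 0.1 s.
At the end, for the whole second after the job is handed in: The top tray is held in the fingers and touches neither stack nor mat, still, level within 15 degrees, its middle within 50 mm of the mat's centre seen from above and 100 to 220 mm above the table; the rest of the stack stands level within 25 mm of where it was (horizontal distance between tray_centre and mat below 0.05 m and height (world z) of tray_centre between 0.1 and 0.22 m and angle between tray's own z axis and vertical below 0.26 rad and contact force between tray and the fingers above 1 N and contact force between tray and stack below 0.1 N and contact force between tray and mat below 0.1 N and linear speed of tray below 0.03 m/s and distance of stack from where it was at the start of the episode below 0.025 m and angle between stack's own z axis and vertical below 0.06 rad); the arm keeps its last pose, push and grip.
It fails at once if the rest of the stack is dragged more than 25 mm or tipped (distance of stack from where it was at the start of the episode above 0.025 m or angle between stack's own z axis and vertical above 0.12 rad).
It fails at once if a bystander (brush jar, ink jar, mug) is pushed more than 25 mm or tipped over (distance of any of brush_jar, ink_jar, mug from where it was at the start of the episode above 0.025 m or angle between any of brush_jar, ink_jar, mug's own z axis and vertical above 0.4 rad).
It also fails if it takes over 51 s, if anything falls off the work surface, if the arm or the gripper's body presses on something with over 40 N, if the wrist force passes 120 N, or if a joint passes its speed limit or range.

## Working session

There is one attempt and no reset: what is moved stays moved. The work goes in short steps, Python scripts to look and compute and a tool call to move; the robot and the scene stay as the last step left them, time stands still between calls to the robot, and variables do not carry over. Pictures are saved under pics/ and viewed, and the job is handed in when it is done.

Besides the shell and the picture viewer there is one more tool, called after "Emit:" as a command line: name --argument value ..., lists and objects as JSON in quotes. arm_command: Moves the arm, as the interface text tells. Its arguments: {"type":"object","properties":{"increments":{"type":"array"},"claw":{"type":"number"},"force":{"type":"number"}},"required":["increments"]}

```bash
ls; mkdir -p pics; python3 - <<'E'
from workcell import get_obs,camera
import cv2,numpy as np,pickle
o=get_obs();print(o)
for n in("scene","side","wrist"):
    c=camera(n);pickle.dump(c,open(n+"0.pkl","wb"));cv2.imwrite(f"pics/{n}0.png",c["frame"][:,:,::-1])
E
```

```text
pics
{'time': 0.0, 'q': array([7.00440456e-04, 5.01055724e+00, 1.00348771e+01, 9.50976407e+01,
       3.19731332e-04, 9.00012307e+01]), 'qd': array([-0.03460869, -0.03340462, -0.03482998, -0.05538971,  0.03010514,
       -0.02309146]), 'joint_efforts': array([ 7.68234549e-04, -5.20392072e+01,  4.64802504e+01,  1.63646933e-02,
        2.23589603e-05, -6.77332673e-05]), 'ee_pos': array([5.49767272e-01, 8.39668405e-06, 2.15292061e-01]), 'tcp_rot': array([-1.79999682e+02,  7.33208830e-02, -5.30227413e-04]), 'wrist_force': array([ 0.52155237,  0.59560234, -0.41090296]), 'torque': array([-0.00213359, -0.00975191,  0.05091852]), 'opening': 0.08555383289593241}
```

View pics/scene0.png

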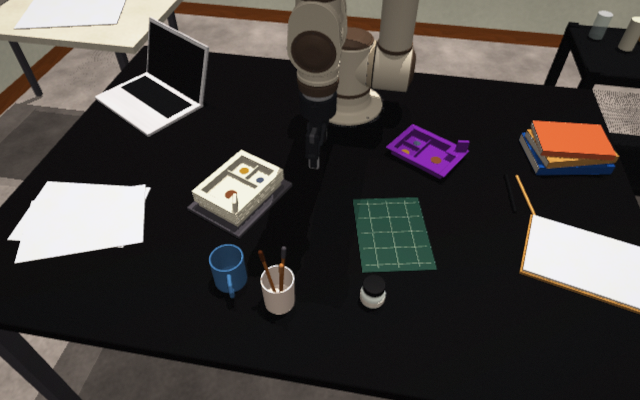

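View pics/side0.png

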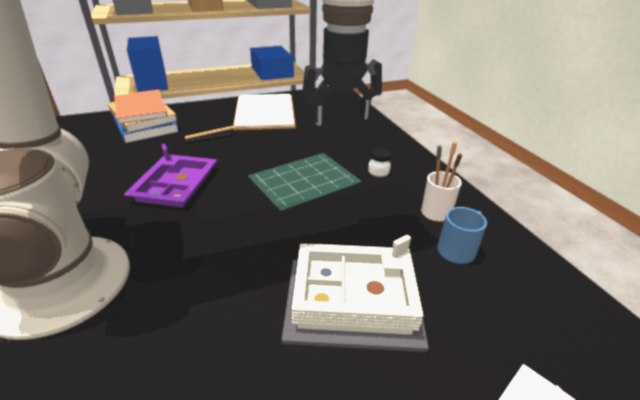

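View pics/wrist0.png

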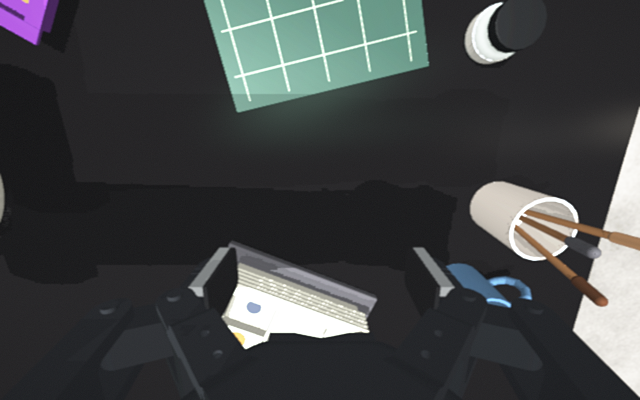

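The candidates are the white tray on its stack, scene (238,188) with its tab at (236,200), and the purple look-alike at (428,150). By the description I take the white one. Next: crop it and measure.

```bash
cat > h.py <<'E'
import numpy as np,cv2,pickle
def cloud(c):
    z=c["range_z"];v,u=np.mgrid[:z.shape[0],:z.shape[1]]
    K=c["K"];p=np.stack([(u-K[0,2])/K[0,0]*z,(v-K[1,2])/K[1,1]*z,z],-1)
    return (p-c["t"])@c["R"], z>0
def proj(c,X):
    p=np.atleast_2d(X)@c["R"].T+c["t"];q=p@c["K"].T;return q[:,:2]/q[:,2:]
E
python3 - <<'E'
from h import *
for n,(x0,x1,y0,y1) in dict(scene=(180,300,140,240),side=(270,440,225,355)).items():
    c=pickle.load(open(n+"0.pkl","rb"))
    P,ok=cloud(c)
    print(n,"cam pos",-c["R"].T@c["t"])
    cv2.imwrite(f"pics/{n}crop.png",cv2.resize(c["frame"][y0:y1,x0:x1,::-1],None,fx=4.5,fy=4.5,interpolation=cv2.INTER_CUBIC))
    # objects
    for nm,(u,v) in (dict(tab=(236,200),mat=(394,233),mug=(228,252),jar=(278,275),ink=(373,285),tray=(240,185),purple=(428,150)) if n=="scene" else dict(tab=(402,246),mat=(305,180),mug=(462,215),jar=(441,180),ink=(379,160),tray=(355,275),purple=(172,180))).items():
        print(nm,P[v,u].round(4))
    m=ok&(P[...,2]>.09)&(P[...,2]<.108);r=np.zeros_like(m);r[y0:y1,x0:x1]=1;m&=r
    print("tabpts",m.sum(),P[m].mean(0).round(4),P[m].min(0).round(3),P[m].max(0).round(3))
    f=ok&(abs(P[...,2]-.066)<.005)&r.astype(bool)
    q=P[f][:,:2].astype(np.float32)*1000;print("flange",f.sum(),cv2.minAreaRect(q), P[f][:,2].mean())
    s=c["frame"].astype(int);g=ok&(s[...,1]>s[...,0]+15)&(s[...,1]>s[...,2]+3)&(abs(P[...,2])<.02)
    print("mat",cv2.minAreaRect(P[g][:,:2].astype(np.float32)*1000))
E
```

```text
scene cam pos [1.3283153  0.14019245 0.92906549]
tab [ 0.5872 -0.1972  0.0967]
mat [0.5408 0.1964 0.0009]
mug [ 0.7168 -0.1807  0.0598]
jar [ 0.7552 -0.0531  0.0557]
ink [0.7457 0.1577 0.0592]
tray [ 0.484  -0.225   0.0429]
purple [0.1957 0.276  0.0026]
tabpts 63 [ 0.592  -0.2003  0.0997] [ 0.572 -0.21   0.09 ] [ 0.606 -0.193  0.107]
flange 1326 ((491.4979248046875, -226.2437744140625), (153.24557495117188, 201.87327575683594), 66.74382019042969) 0.0672535278113527
mat ((537.0806884765625, 190.34222412109375), (247.59938049316406, 182.35946655273438), 12.83174991607666)
side cam pos [ 0.26941609 -0.6154647   0.54099607]
tab [ 0.5866 -0.2028  0.0911]
mat [0.5386 0.1831 0.0043]
mug [ 0.7687 -0.1386  0.0667]
jar [ 0.8039 -0.0145  0.0694]
ink [0.7288 0.1445 0.0504]
tray [ 0.5023 -0.1988  0.0443]
purple [0.214  0.2917 0.005 ]
tabpts 157 [ 0.584  -0.2012  0.0997] [ 0.569 -0.207  0.09 ] [ 0.603 -0.191  0.107]
flange 3729 ((489.95306396484375, -221.40855407714844), (151.95928955078125, 198.06478881835938), 66.98102569580078) 0.06838764122225058
mat ((540.8173828125, 196.865966796875), (247.40379333496094, 188.85333251953125), 12.972285270690918)
```

View pics/scenecrop.png

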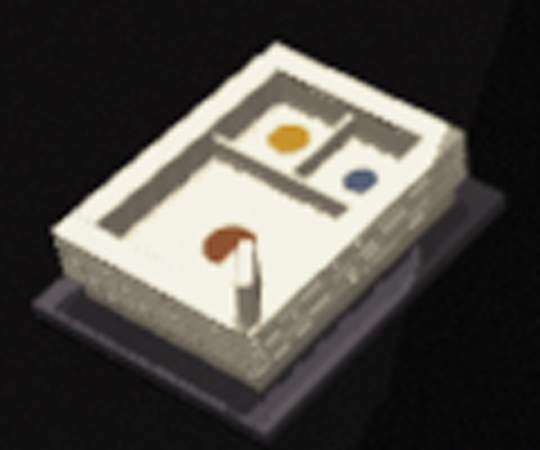

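View pics/sidecrop.png

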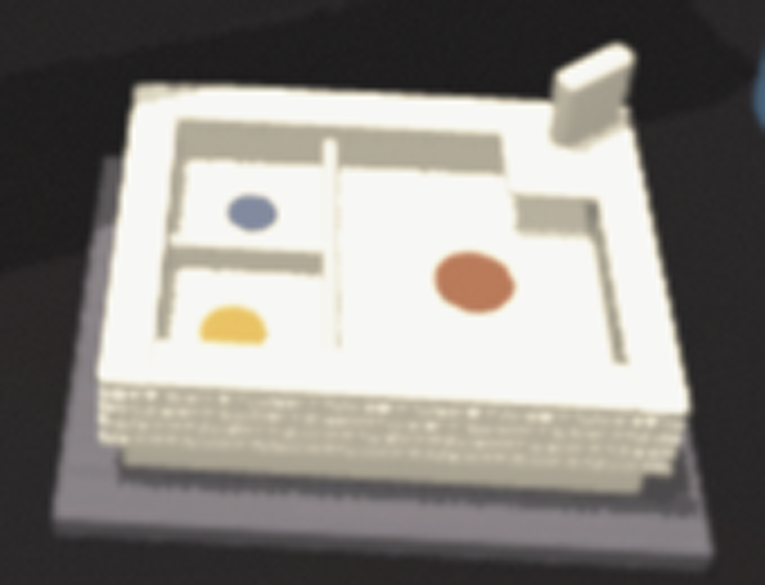

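Emit:
arm_command --increments '[[[0, 0, 0], -1.4], [[0, 0, 0], -2.8], [[0, 0, 0], -4.2], [[0, 0, 0], -5.6], [[0, 0, 0], -7]]' --claw -0.2 --force 25

```text
time: 0.65
ee_pos: [0.5497, -0.0, 0.2151]
tcp_rot: [-179.9, 0.1, 42.3]
wrist_force: [0.3, 0.2, 0.2]
opening: 0.051
```

```bash
python3 -c "
from workcell import get_obs
o=get_obs()
for k in('time','q','ee_pos','tcp_rot','opening'):print(k,o[k])"
```

```text
time 0.65
q [-8.14835831e-04  5.01889679e+00  1.00272178e+01  9.51006564e+01
 -1.86365141e-03  4.76547517e+01]
ee_pos [ 5.49703346e-01 -1.75854576e-05  2.15143499e-01]
tcp_rot [-1.79939181e+02  6.95003979e-02  4.23444718e+01]
opening 0.05097787097425531
```

The crops show the white tray stuck to its grey foot plate, with the upright fin at its far corner (scene crop (245,285), side crop (595,95)). Choice confirmed. Continuing the turn to yaw 103.5°.

Emit:
arm_command --increments '[[[0, 0, 0], -1.4], [[0, 0, 0], -2.8], [[0, 0, 0], -4.2], [[0, 0, 0], -5.6], [[0, 0, 0], -7]]'

```text
time: 1.15
ee_pos: [0.5496, 0.0, 0.2148]
tcp_rot: [-179.9, 0.0, 84.7]
wrist_force: [-0.2, -0.5, 0.4]
opening: 0.051
```

Emit:
arm_command --increments '[[[0, 0, 0], -1.4], [[0, 0, 0], -2.8], [[0, 0, 0], -3.2], [[0, 0, 0], -3.2]]'

```text
time: 1.55
ee_pos: [0.5495, 0.0, 0.2145]
tcp_rot: [-179.8, -0.0, 103.9]
wrist_force: [-0.3, -0.4, -0.0]
opening: 0.0514
```

```bash
cat >> h.py <<'E'
from scipy.spatial.transform import Rotation as Ro
def to(target,yaw=None):
    from workcell import get_obs
    o=get_obs();R=Ro.from_euler('xyz',o["tcp_rot"],degrees=True).as_matrix()
    d=R.T@(np.array(target)-o["ee_pos"])/.025
    print("t",o["time"],"pos",o["ee_pos"].round(4),"rot",o["tcp_rot"].round(2),"f",o["wrist_force"].round(2),"open",round(o["opening"],4),"| units",d.round(3), "roll", None if yaw is None else round(-(yaw-o["tcp_rot"][2])/6,2))
E
python3 -c "
from h import *
to([.5875,-.2005,.2],103.5)"
```

```text
t 1.55 pos [0.5495 0.     0.2145] rot [-1.7985e+02 -4.0000e-02  1.0392e+02] f [-0.3  -0.36 -0.03] open 0.0514 | units [-8.151 -0.452  0.576] roll 0.07
```

Moving 8.15 units along −x takes about 5 rows.

Emit:
arm_command --increments '[[[-1.6, -0.1, 0], 0], [[-3.2, -0.2, 0.1], 0], [[-4.8, -0.3, 0.2], 0.05], [[-6.4, -0.4, 0.4], 0.05], [[-8.0, -0.45, 0.5], 0.05]]'

```text
time: 2.05
ee_pos: [0.5866, -0.1984, 0.2015]
tcp_rot: [-179.8, -0.0, 103.5]
wrist_force: [1.0, -0.2, 0.4]
opening: 0.0515
```

Emit:
arm_command --increments '[[[-0.15, 0, 0], 0], [[-0.15, 0, 0], 0], [[-0.15, 0, 0], 0]]'

```text
time: 2.35
ee_pos: [0.5873, -0.2014, 0.2015]
tcp_rot: [-179.8, -0.1, 103.5]
wrist_force: [-0.4, 0.3, -0.4]
opening: 0.0511
```

```bash
python3 - <<'E'
from h import *
from workcell import camera,get_obs
to([.5875,-.2005,.086],103.5)
o=get_obs();c=camera("wrist");cv2.imwrite("pics/w1.png",c["frame"][:,:,::-1])
R=Ro.from_euler('xyz',o["tcp_rot"],degrees=True).as_matrix();H=c["hand_eye"]
z=c["range_z"];v,u=np.mgrid[:400,:640];K=c["K"]
p=np.stack([(u-K[0,2])/K[0,0]*z,(v-K[1,2])/K[1,1]*z,z],-1)
W=(p@H[:3,:3].T+H[:3,3])@R.T+o["ee_pos"]
m=(z>0)&(W[...,2]>.085)&(W[...,2]<.108)&(np.hypot(W[...,0]-.5875,W[...,1]+.2)<.04)
print(m.sum(),W[m].mean(0),cv2.minAreaRect((W[m][:,:2]*1000).astype(np.float32)))
for h in (.098,):
    k=m&(W[...,2]>h);print(k.sum(),W[k].mean(0),cv2.minAreaRect((W[k][:,:2]*1000).astype(np.float32)))
E
```

```text
t 2.35 pos [ 0.5873 -0.2014  0.2015] rot [-1.7982e+02 -8.0000e-02  1.0348e+02] f [-0.38  0.34 -0.36] open 0.0511 | units [0.026 0.03  4.619] roll -0.0
368 [ 0.58641153 -0.200744    0.10171253] ((587.974365234375, -200.35787963867188), (33.225364685058594, 8.74182415008545), 13.464774131774902)
342 [ 0.587476  -0.2004871  0.1024993] ((588.0645141601562, -200.41973876953125), (33.085575103759766, 8.693217277526855), 13.835736274719238)
```

View pics/w1.png

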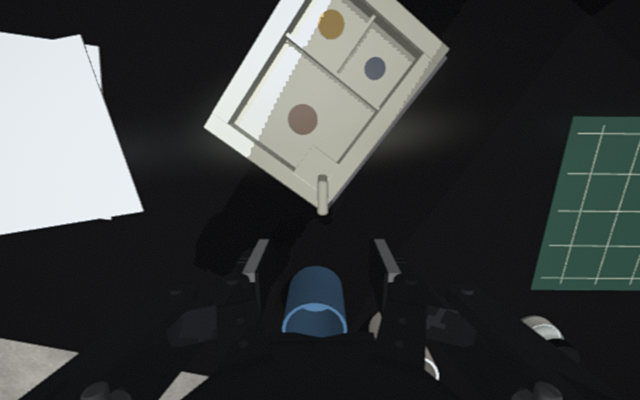

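Wrist view: the tab is at (323,195), midway between the jaws (258 and 388), and measures (0.588, −0.2004) at 13.6°, top at 102 mm. This agrees with the description. Descending.

Emit:
arm_command --increments '[[[0.03, 0.04, 1.2], 0], [[0.03, 0.04, 2.4], 0], [[0.03, 0.04, 3.5], 0], [[0.03, 0.04, 4.3], 0], [[0.03, 0.04, 4.6], 0]]'

```text
time: 2.9
ee_pos: [0.587, -0.1983, 0.0849]
tcp_rot: [-179.7, -0.1, 103.6]
wrist_force: [0.2, 0.6, 0.1]
opening: 0.0515
```

Emit:
arm_command --increments '[[[0, 0, 0], 0], [[0, 0, 0], 0]]'

```text
time: 3.1
ee_pos: [0.5874, -0.1977, 0.0861]
tcp_rot: [-179.8, -0.1, 103.7]
wrist_force: [0.4, -0.8, 0.3]
opening: 0.0512
```

```bash
python3 -c "
from h import *
to([.588,-.2004,.086],103.5)"
```

```text
t 3.1 pos [ 0.5874 -0.1977  0.0861] rot [-1.7978e+02 -1.1000e-01  1.0366e+02] f [ 0.36 -0.8   0.33] open 0.0512 | units [-0.111 -0.     0.003] roll 0.03
```

Emit:
arm_command --increments '[[[-0.11, 0, 0], 0], [[-0.11, 0, 0], 0], [[-0.11, 0, 0], 0]]'

```text
time: 3.4
ee_pos: [0.5883, -0.2006, 0.0868]
tcp_rot: [-179.8, -0.1, 103.6]
wrist_force: [-0.9, -0.2, 0.3]
opening: 0.0513
```

Emit:
arm_command --increments '[[[0, 0, 0], 0], [[0, 0, 0], 0], [[0, 0, 0], 0], [[0, 0, 0], 0], [[0, 0, 0], 0]]' --claw 1 --force 30

```text
time: 3.9
ee_pos: [0.5883, -0.2006, 0.0869]
tcp_rot: [-179.8, -0.1, 103.6]
wrist_force: [-1.3, 0.1, 2.5]
opening: 0.0073
```

Emit:
arm_command --increments '[[[0, 0, 0], 0], [[0, 0, 0], 0], [[0, 0, 0], 0]]'

```text
time: 4.2
ee_pos: [0.5883, -0.2006, 0.087]
tcp_rot: [-179.8, -0.1, 103.6]
wrist_force: [-0.9, 0.2, 2.3]
opening: 0.0073
```

```bash
python3 -c "
from h import *
to([.588,-.2004,.086],103.5)"
```

```text
t 4.2 pos [ 0.5883 -0.2006  0.087 ] rot [-1.7983e+02 -8.0000e-02  1.0365e+02] f [-0.91  0.17  2.3 ] open 0.0073 | units [ 0.009 -0.009  0.038] roll 0.02
```

Emit:
arm_command --increments '[[[0, -0.02, -0.12], 0], [[0, -0.05, -0.24], 0], [[0, -0.07, -0.36], 0], [[0, -0.1, -0.48], 0], [[0, -0.12, -0.6], 0]]'

```text
time: 4.7
ee_pos: [0.5843, -0.2012, 0.1014]
tcp_rot: [-179.7, -0.1, 103.6]
wrist_force: [-5.4, -0.6, -9.8]
opening: 0.0069
```

```bash
cat > look.py <<'E'
import sys
from h import *
from workcell import camera
to([.588,-.2004,.086],103.5)
n=sys.argv[1]
c=camera("side");pickle.dump(c,open(n+".pkl","wb"))
cv2.imwrite(f"pics/{n}.png",cv2.resize(c["frame"][170:370,230:470,::-1],None,fx=3,fy=3,interpolation=cv2.INTER_CUBIC))
E
python3 look.py l1
```

```text
t 4.7 pos [ 0.5843 -0.2012  0.1014] rot [-1.7969e+02 -1.5000e-01  1.0364e+02] f [-5.44 -0.63 -9.78] open 0.0069 | units [-0.006  0.153  0.615] roll 0.02
```

View pics/l1.png

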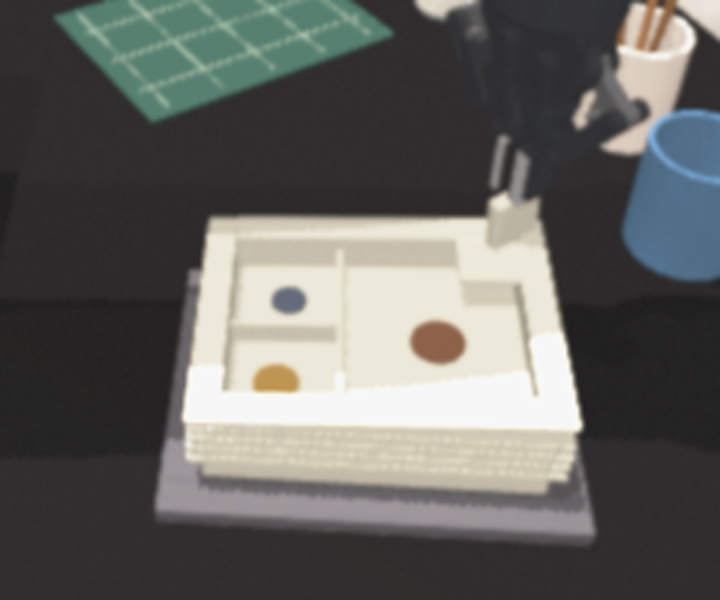

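```bash
cat > fit.py <<'E'
import sys
from h import *
def fit(n):
    c=pickle.load(open(n+".pkl","rb"));P,ok=cloud(c)
    # tray-frame coords of the seated tray
    a=np.radians(-23.3);cen=np.array([.4905,-.2238]);
    d=P[...,:2]-cen;x=d[...,0]*np.cos(a)+d[...,1]*np.sin(a);y=-d[...,0]*np.sin(a)+d[...,1]*np.cos(a)
    for nm,(X,Y) in dict(heel=(-90,-66),corner=(85,45),pxmy=(91,-66),mxpy=(-91,66)).items():
        m=ok&(np.hypot(x-X/1e3,y-Y/1e3)<.009)&(P[...,2]>.058)
        print(n,nm,m.sum(),np.median(P[m][:,2]).round(4) if m.any() else None, end='; ')
    # foot plate top
    m=ok&(abs(y+.083)<.006)&(abs(x)<.1)&(P[...,2]<.03)&(P[...,2]>.004);print("plate",m.sum(),np.median(P[m],0).round(4) if m.any() else None)
for n in sys.argv[1:]:fit(n)
E
python3 fit.py side0 l1
```

```text
side0 heel 122 0.0689; side0 corner 57 0.0694; side0 pxmy 108 0.0686; side0 mxpy 52 0.0697; plate 1193 [ 0.4586 -0.3017  0.0126]
l1 heel 119 0.0683; l1 corner 309 0.1515; l1 pxmy 142 0.0772; l1 mxpy 55 0.0739; plate 1184 [ 0.4581 -0.3016  0.0126]
```

The heel is down (68.3 mm) and the mid corners are up 4 to 8 mm, so it is peeling and pivoting in the grip. Continuing.

Emit:
arm_command --increments '[[[0, -0.02, -0.12], 0], [[0, -0.05, -0.24], 0], [[0, -0.07, -0.36], 0], [[0, -0.1, -0.48], 0], [[0, -0.12, -0.6], 0]]'

```text
time: 5.25
ee_pos: [0.5815, -0.202, 0.1181]
tcp_rot: [-179.7, -0.1, 103.6]
wrist_force: [-5.0, 0.8, -2.9]
opening: 0.0047
```

```bash
python3 look.py l2; python3 fit.py l2
```

```text
t 5.25 pos [ 0.5815 -0.202   0.1181] rot [-1.7975e+02 -1.0000e-01  1.0364e+02] f [-5.    0.79 -2.88] open 0.0047 | units [-1.000e-03  2.730e-01  1.282e+00] roll 0.02
l2 heel 117 0.0667; l2 corner 272 0.1622; l2 pxmy 172 0.0885; l2 mxpy 57 0.079; plate 1198 [ 0.4578 -0.3016  0.0125]
```

View pics/l2.png

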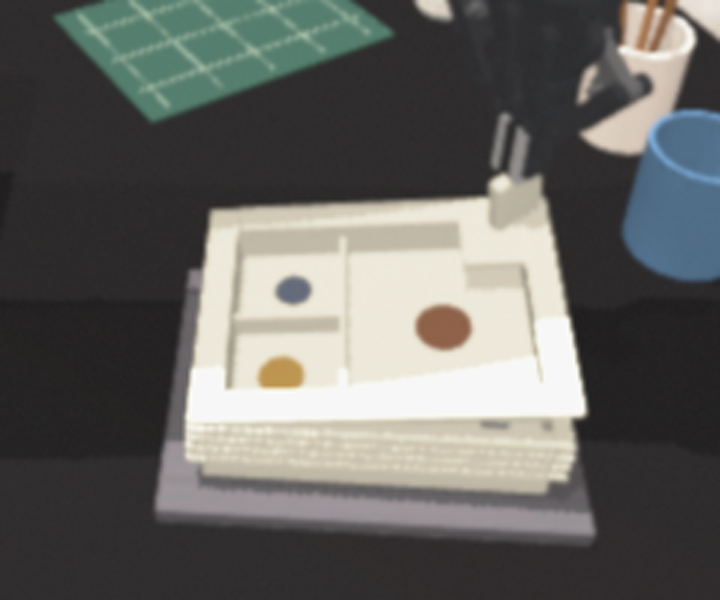

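```bash
python3 - <<'E'
from h import *
from workcell import camera
a=camera("side")["frame"][200:260,370:430,::-1];b=camera("scene")["frame"][160:220,205:265,::-1]
f=lambda i:cv2.resize(i,(400,400),interpolation=cv2.INTER_CUBIC)
i=np.hstack([f(a),f(b)]);cv2.imwrite("pics/z2.png",np.clip(i*1.5,0,255).astype(np.uint8))
E
```

```text
(no output)
```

View pics/z2.png

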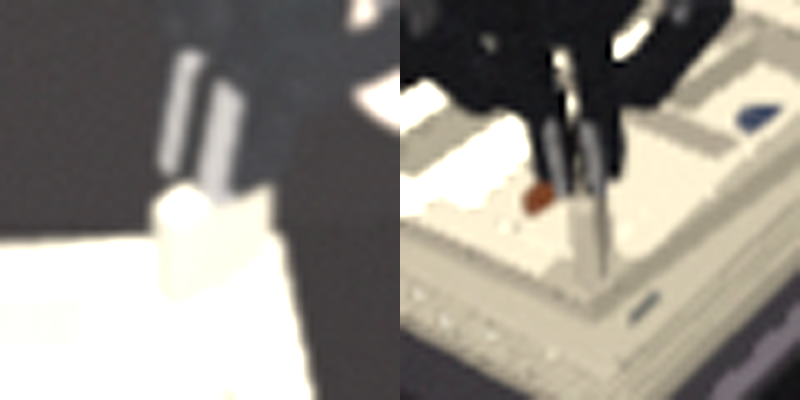

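```bash
python3 - <<'E'
from h import *
c=pickle.load(open("l2.pkl","rb"));P,ok=cloud(c)
for v in range(206,252,3):
    print(v,[(round(P[v,u,2]*1000),round(P[v,u,0]*1000),round(P[v,u,1]*1000)) for u in (396,402,407)])
E
```

```text
206 [(177, 566, -194), (177, 575, -197), (190, 572, -216)]
209 [(170, 568, -193), (170, 577, -197), (184, 572, -216)]
212 [(166, 567, -196), (171, 572, -206), (180, 572, -217)]
215 [(158, 569, -195), (168, 570, -209), (170, 576, -214)]
218 [(153, 569, -196), (162, 571, -210), (164, 577, -214)]
221 [(148, 568, -198), (157, 571, -210), (158, 578, -214)]
224 [(142, 569, -199), (151, 571, -212), (154, 577, -217)]
227 [(1, 670, -61), (144, 573, -211), (147, 578, -217)]
230 [(131, 569, -201), (138, 574, -211), (127, 590, -203)]
233 [(130, 566, -207), (124, 580, -205), (119, 592, -202)]
236 [(123, 567, -207), (117, 581, -205), (111, 594, -202)]
239 [(117, 568, -208), (109, 584, -203), (104, 595, -202)]
242 [(110, 569, -208), (102, 584, -204), (101, 593, -206)]
245 [(100, 572, -206), (99, 583, -207), (99, 591, -210)]
248 [(98, 570, -210), (100, 578, -215), (100, 586, -218)]
251 [(96, 567, -215), (97, 576, -219), (98, 583, -223)]
```

```bash
python3 - <<'E'
from h import *
from workcell import camera
c=camera("wrist");cv2.imwrite("pics/w2.png",c["frame"][:,:,::-1])
H=c["hand_eye"];z=c["range_z"];v,u=np.mgrid[:400,:640];K=c["K"]
p=np.stack([(u-K[0,2])/K[0,0]*z,(v-K[1,2])/K[1,1]*z,z],-1);T=p@H[:3,:3].T+H[:3,3]
for v in range(180,300,8):print(v,[tuple((T[v,u]*1000).round().astype(int)) for u in (308,316,323,330,338)])
c=camera("scene");P,ok=cloud(c)
m=ok&(np.hypot(P[...,0]-.5815,P[...,1]+.202)<.03)
k=c["frame"].mean(-1)
for v in range(176,206,2):print(v,[(u,int(k[v,u]))+tuple((P[v,u]*1000).round().astype(int)) for u in (229,231,233,235)])
E
```

```text
180 [(np.int64(-9), np.int64(-32), np.int64(25)), (np.int64(-4), np.int64(-32), np.int64(26)), (np.int64(1), np.int64(-32), np.int64(25)), (np.int64(6), np.int64(-26), np.int64(51)), (np.int64(12), np.int64(-26), np.int64(50))]
188 [(np.int64(-9), np.int64(-26), np.int64(25)), (np.int64(-4), np.int64(-26), np.int64(25)), (np.int64(1), np.int64(-26), np.int64(25)), (np.int64(5), np.int64(-26), np.int64(25)), (np.int64(12), np.int64(-20), np.int64(49))]
196 [(np.int64(-9), np.int64(-21), np.int64(24)), (np.int64(-4), np.int64(-21), np.int64(23)), (np.int64(1), np.int64(-21), np.int64(24)), (np.int64(5), np.int64(-21), np.int64(24)), (np.int64(11), np.int64(-21), np.int64(24))]
204 [(np.int64(-9), np.int64(-16), np.int64(23)), (np.int64(-4), np.int64(-16), np.int64(22)), (np.int64(1), np.int64(-16), np.int64(23)), (np.int64(5), np.int64(-16), np.int64(23)), (np.int64(11), np.int64(-16), np.int64(22))]
212 [(np.int64(-9), np.int64(-10), np.int64(23)), (np.int64(-4), np.int64(-10), np.int64(23)), (np.int64(1), np.int64(-13), np.int64(16)), (np.int64(5), np.int64(-11), np.int64(21)), (np.i
[... 5140 characters left out ...]
229, 122, np.int64(592), np.int64(-213), np.int64(98)), (231, 117, np.int64(603), np.int64(-203), np.int64(112)), (233, 116, np.int64(603), np.int64(-198), np.int64(113)), (235, 93, np.int64(595), np.int64(-196), np.int64(105))]
202 [(229, 126, np.int64(600), np.int64(-210), np.int64(101)), (231, 120, np.int64(598), np.int64(-206), np.int64(100)), (233, 117, np.int64(601), np.int64(-199), np.int64(104)), (235, 116, np.int64(599), np.int64(-195), np.int64(102))]
204 [(229, 108, np.int64(604), np.int64(-209), np.int64(98)), (231, 115, np.int64(606), np.int64(-203), np.int64(101)), (233, 120, np.int64(606), np.int64(-198), np.int64(102)), (235, 101, np.int64(601), np.int64(-195), np.int64(97))]
```

View pics/w2.png

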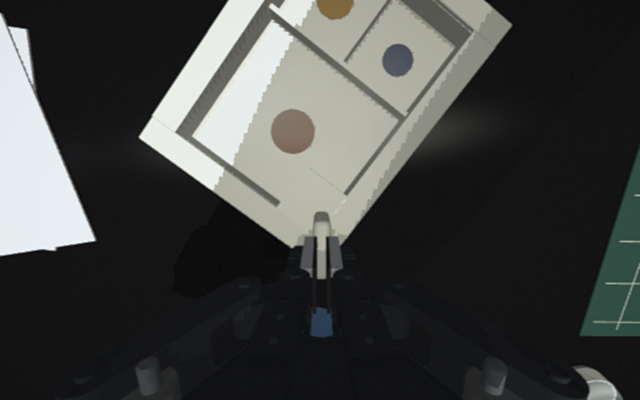

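The fingertips only hold the very top edge of the tab: wrist view has the pad tips at about (308,245), just at the tab's top (320,215), so the real tips sit higher than I assumed. I'll set the corner back down, open, go deeper and regrip.

Emit:
arm_command --increments '[[[0, 0.05, 0.25], 0], [[0, 0.1, 0.5], 0], [[0, 0.16, 0.75], 0], [[0, 0.22, 1.0], 0], [[0, 0.27, 1.25], 0]]'

```text
time: 6.0
ee_pos: [0.5979, -0.2047, 0.0991]
tcp_rot: [178.9, 0.9, 103.6]
wrist_force: [14.5, -12.9, 46.8]
opening: 0.0047
```

Emit:
arm_command --increments '[[[0, 0, 0], 0], [[0, 0, 0], 0], [[0, 0, 0], 0]]' --claw -0.2

```text
time: 6.3
ee_pos: [0.5978, -0.2045, 0.0987]
tcp_rot: [178.9, 0.9, 103.6]
wrist_force: [-0.4, 0.2, -1.3]
opening: 0.0475
```

```bash
python3 look.py l3; python3 fit.py l3;  python3 - <<'E'
from h import *
from workcell import camera,get_obs
c=camera("wrist");cv2.imwrite("pics/w3.png",c["frame"][:,:,::-1])
H=c["hand_eye"];z=c["range_z"];v,u=np.mgrid[:400,:640];K=c["K"]
p=np.stack([(u-K[0,2])/K[0,0]*z,(v-K[1,2])/K[1,1]*z,z],-1);T=p@H[:3,:3].T+H[:3,3]
m=(z>0)&(z<.5)&(abs(T[...,0])>15)&(abs(T[...,0])<45)&(abs(T[...,1])<.03)
m=(z>0)&(abs(T[...,0])>.015)&(abs(T[...,0])<.045)&(abs(T[...,1])<.02)
h,e=np.histogram(T[m][:,2],bins=np.arange(-.1,.12,.005))
print([(round(a*1000),int(b)) for a,b in zip(e,h)])
E
```

```text
t 6.3 pos [ 0.5978 -0.2045  0.0987] rot [178.86   0.9  103.6 ] f [-0.43  0.2  -1.27] open 0.0475 | units [ 0.259 -0.354  0.499] roll 0.02
l3 heel 117 0.067; l3 corner 318 0.2093; l3 pxmy 120 0.067; l3 mxpy 57 0.0884; plate 1185 [ 0.4578 -0.3017  0.0125]
[(-100, 1384), (-95, 1182), (-90, 987), (-85, 355), (-80, 192), (-75, 2285), (-70, 911), (-65, 579), (-60, 630), (-55, 468), (-50, 494), (-45, 470), (-40, 411), (-35, 401), (-30, 321), (-25, 188), (-20, 20), (-15, 0), (-10, 0), (-5, 0), (0, 0), (5, 309), (10, 332), (15, 572), (20, 3), (25, 0), (30, 0), (35, 0), (40, 0), (45, 0), (50, 0), (55, 0), (60, 0), (65, 0), (70, 0), (75, 0), (80, 0), (85, 0), (90, 0), (95, 30), (100, 0), (105, 0), (110, 0)]
```

View pics/w3.png

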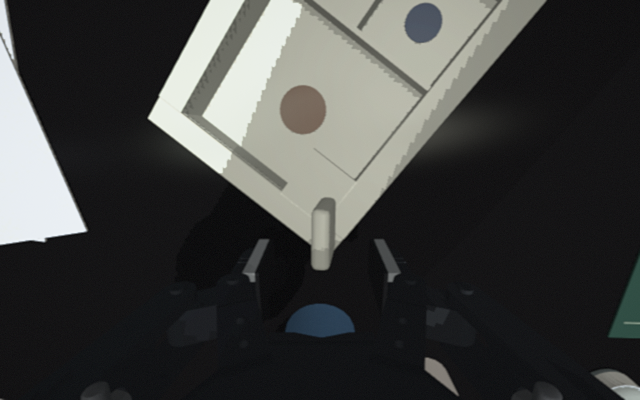

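View pics/l3.png

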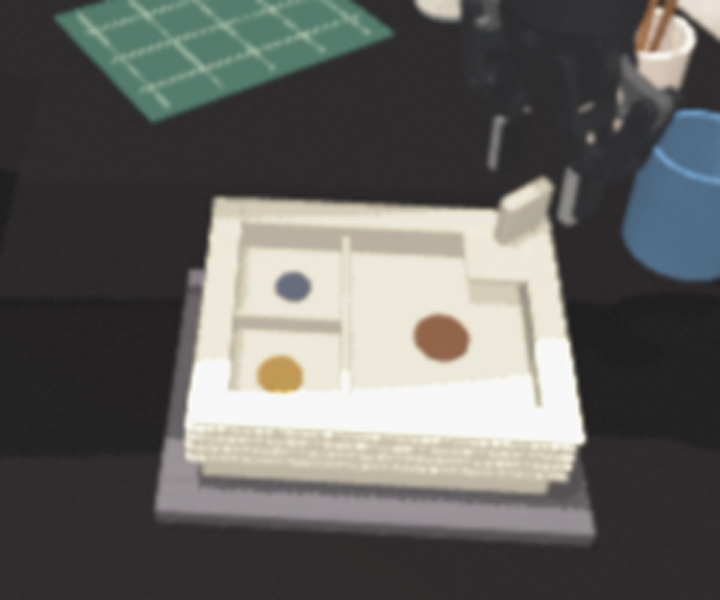

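```bash
cat > wr.py <<'E'
import sys
from h import *
from workcell import camera,get_obs
def wr(n=None):
    o=get_obs();c=camera("wrist");
    if n:cv2.imwrite(f"pics/{n}.png",c["frame"][:,:,::-1])
    R=Ro.from_euler('xyz',o["tcp_rot"],degrees=True).as_matrix();H=c["hand_eye"]
    z=c["range_z"];v,u=np.mgrid[:400,:640];K=c["K"]
    p=np.stack([(u-K[0,2])/K[0,0]*z,(v-K[1,2])/K[1,1]*z,z],-1)
    T=p@H[:3,:3].T+H[:3,3];W=T@R.T+o["ee_pos"]
    return o,c,z,T,W
E
python3 - <<'E'
from wr import *
o,c,z,T,W=wr()
f=c["frame"].mean(-1)
m=(z>0)&(abs(T[...,0])<.012)&(abs(T[...,1])<.045)&(T[...,2]<.012)&(T[...,2]>-.02)&(f>60)
print(m.sum())
v,u=np.nonzero(m);print(u.min(),u.max(),v.min(),v.max())
print("tool",T[m].mean(0).round(4),"world",W[m].mean(0).round(4),W[m].min(0).round(3),W[m].max(0).round(3))
print(cv2.minAreaRect((W[m][:,:2]*1000).astype(np.float32)),cv2.minAreaRect((T[m][:,:2]*1000).astype(np.float32)))
for v in range(196,276,6):print(v,*(T[v,u]*1000 for u in (316,321,327)))
E
```

```text
820
304 341 166 260
tool [ 0.0059 -0.0143  0.0012] world [ 0.582  -0.202   0.0962] [ 0.554 -0.217  0.085] [ 0.607 -0.192  0.117]
((581.3099975585938, -207.5446014404297), (53.8517951965332, 23.390052795410156), 11.235880851745605) ((0.7930355072021484, -16.464153289794922), (23.361412048339844, 53.89637756347656), 2.3797178268432617)
196 [ -3.80201544 -23.58931171  14.57275225] [ -0.64382202 -24.03723155  12.95578935] [  3.10908324 -24.02769225  12.99695644]
202 [ -3.7816408  -20.23882594  12.55652412] [ -0.62702268 -24.5496748   -1.8560891 ] [  2.80456934 -24.78454315  -2.63579381]
208 [ -3.22859471 -25.67627555 -16.59606275] [ -0.60872125 -26.17848882 -18.15042242] [  2.53678727 -25.59565575 -16.33636822]
214 [ -3.14314116 -24.13184712 -21.73331915] [ -0.60324976 -24.46645892 -22.69714846] [  2.43376458 -24.27196625 -22.12971542]
220 [ -3.14463133 -21.15317265 -22.4412873 ] [ -0.60305423 -21.13053196 -22.37606426] [  2.47610587 -20.65273706 -21.07825934]
226 [ -3.16369107 -17.82156402 -22.27092934] [ -0.60287533 -17.72850518 -22.03063005] [  2.48696546 -17.52571894 -21.51076924]
23
[... 307 characters left out ...]
288  -8.41512158 -23.66627407] [  2.50207361  -8.40324914 -23.63647178]
250 [ -3.21314511  -4.68858278 -23.01995184] [ -0.59937655  -4.77257388 -23.18657888] [  2.532574    -4.78269565 -23.20271006]
256 [ -3.22689425  -1.29381667 -23.16014463] [ -0.5973141   -2.03876705 -24.59204583] [  2.54699363  -1.47767549 -23.50647936]
262 [ -3.23089633   1.87798869 -23.78039725] [ -0.59729341   1.7268492  -24.05414134] [  2.56543836   1.95037285 -23.6397079 ]
268 [ -3.23988648   5.19895679 -24.16428321] [ -0.59532016   4.50524469 -25.37478956] [  2.56939124   5.04694007 -24.42254375]
274 [ -5.8601929   83.12044623 100.11862246] [-0.72330376 82.05387634 98.34234422] [ 5.42041211 82.68647552 99.40802838]
```

Emit:
arm_command --increments '[[[0, -0.2, 0], 0], [[0, -0.38, 0], 0], [[0, -0.38, 0], 0]]'

```text
time: 6.75
ee_pos: [0.5872, -0.2067, 0.0972]
tcp_rot: [179.0, 0.8, 103.6]
wrist_force: [-0.1, -0.9, -0.1]
opening: 0.0513
```

Emit:
arm_command --increments '[[[0, 0, 0.25], 0], [[0, 0, 0.5], 0], [[0, 0, 0.75], 0], [[0, 0, 0.75], 0]]'

```text
time: 7.15
ee_pos: [0.5871, -0.2067, 0.0769]
tcp_rot: [179.1, 0.8, 103.6]
wrist_force: [0.7, -0.2, -0.1]
opening: 0.051
```

```bash
python3 look.py l4; python3 - <<'E'
from wr import *
o,c,z,T,W=wr("w4")
for v in range(200,290,6):print(v,*((T[v,u]*1000).round(1) for u in (290,316,322,327,350)))
E
```

```text
t 7.15 pos [ 0.5871 -0.2067  0.0769] rot [179.1    0.75 103.59] f [ 0.66 -0.17 -0.1 ] open 0.051 | units [ 0.23   0.101 -0.366] roll 0.01
200 [-21.1 -18.9  21.7] [ -3.4 -26.8  -5.5] [ -0.1 -26.9  -5.7] [  2.7 -27.   -6.2] [ 15.6 -26.8  -5.5]
206 [-18.4 -22.5  -3. ] [ -3.4 -23.5  -6.3] [ -0.1 -23.5  -6.2] [  2.7 -23.6  -6.5] [ 15.4 -24.1  -8.1]
212 [-18.4 -19.   -3.5] [ -3.4 -20.2  -6.8] [ -0.1 -19.8  -5.7] [  2.7 -20.5  -7.9] [ 15.4 -21.   -9.3]
218 [-18.3 -16.   -5.2] [ -3.5 -16.4  -6.3] [ -0.1 -16.4  -6.2] [  2.7 -17.   -8. ] [ 15.5 -17.5  -9.3]
224 [-18.5 -12.1  -4.5] [ -3.5 -12.6  -5.8] [ -0.1 -13.1  -7.1] [  2.8 -12.9  -6.7] [ 15.7 -13.5  -8.2]
230 [-18.6  -8.5  -4.8] [-3.5 -9.  -6.2] [ -0.1 -14.2 -18.7] [  2.6 -13.6 -17.3] [ 15.6 -10.7 -10.2]
236 [-18.6  -5.   -5.6] [ -3.1 -13.7 -25.5] [ -0.1 -14.7 -27.9] [  2.4 -14.4 -27.2] [15.9 -6.6 -9.1]
242 [-18.9  -0.8  -4.7] [ -2.9 -14.9 -35.3] [ -0.1 -14.7 -35. ] [  2.2 -15.  -35.5] [ 15.8  -3.5 -10.6]
248 [-18.9   2.7  -5.4] [ -2.8 -14.4 -40.7] [ -0.1 -15.2 -42.3] [  2.1 -14.5 -40.8] [ 15.8  -0.2 -11.3]
254 [-19.    6.6  -5.5] [ -2.8 -12.  -41.9] [ -0.1 -12.1 -42.1] [  2.1 -12.2 -42.2] [ 16.    3.7 -11.2]
260 [-19.1  10.3  -5.9] [ -2.9  -8.9 -41.7] [ -0.1  -9.8 -43.3] [  2.1  -9.6 -42.9] [ 16.1   7.7 -10.8]
266 [-29.6  61.9  78.6] [ -2.9  -5.9 -41.8] [ -0.1  -6.2 -42.4] [  2.1  -6.6 -43. ] [26.3 61.3 77.8]
272 [-29.8  68.   78.3] [ -2.8  -4.2 -44.2] [ -0.1  -3.9 -43.6] [  2.2  -2.8 -41.7] [26.5 67.9 78.2]
278 [-30.1  74.8  79.1] [ -2.9  -0.6 -43.2] [ -0.1  -0.  -42.4] [  2.2  -0.7 -43.4] [26.7 74.3 78.3]
284 [-30.2  81.1  78.8] [ -2.9   2.7 -43. ] [ -0.1   2.3 -43.7] [  2.2   2.6 -43.3] [26.8 80.3 77.6]
```

View pics/w4.png

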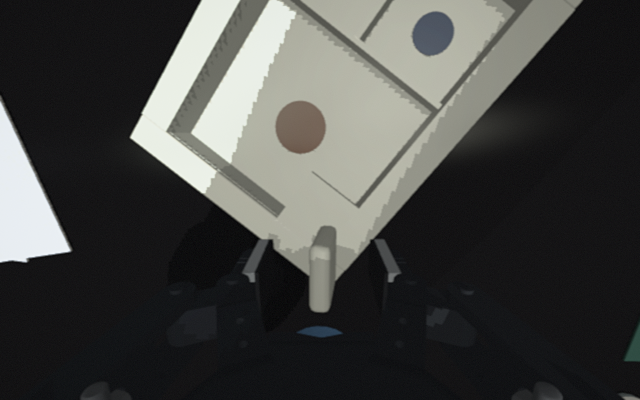

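View pics/l4.png

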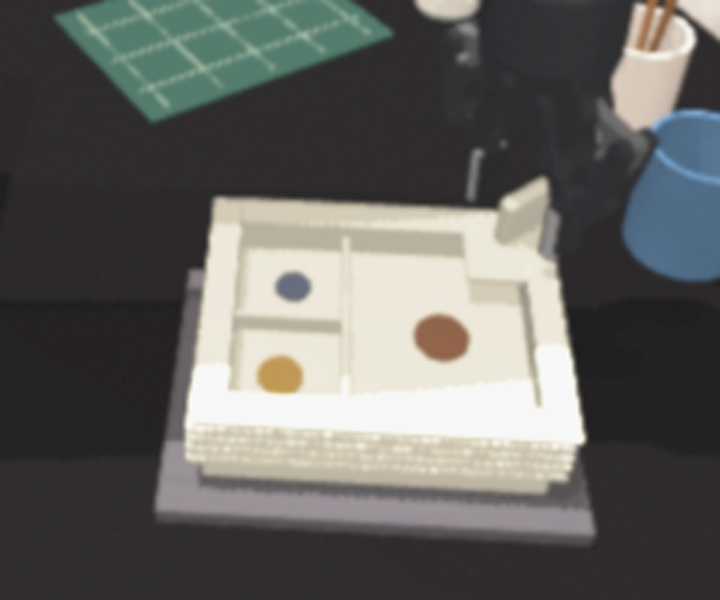

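The jaws now straddle the tab well: tab top (322,250–310) lies 25 mm behind the pad tips, with the flange about 10 mm beyond them. Gripping.

Emit:
arm_command --increments '[[[0, 0, 0], 0], [[0, 0, 0], 0], [[0, 0, 0], 0], [[0, 0, 0], 0], [[0, 0, 0], 0]]' --claw 1 --force 40

```text
time: 7.75
ee_pos: [0.5879, -0.2064, 0.0786]
tcp_rot: [179.0, 0.8, 103.6]
wrist_force: [1.5, 3.9, 5.1]
opening: 0.0112
```

Emit:
arm_command --increments '[[[0, -0.02, -0.12], 0], [[0, -0.05, -0.24], 0], [[0, -0.07, -0.36], 0], [[0, -0.1, -0.48], 0], [[0, -0.12, -0.6], 0]]'

```text
time: 8.25
ee_pos: [0.5843, -0.2061, 0.093]
tcp_rot: [179.0, 0.6, 103.6]
wrist_force: [0.8, 3.1, -0.3]
opening: 0.0097
```

```bash
python3 look.py l5; python3 fit.py l4 l5
```

```text
t 8.25 pos [ 0.5843 -0.2061  0.093 ] rot [179.     0.65 103.62] f [ 0.82  3.09 -0.32] open 0.0097 | units [0.189 0.192 0.281] roll 0.02
l4 heel 115 0.0673; l4 corner 144 0.0874; l4 pxmy 116 0.067; l4 mxpy 55 0.0885; plate 1195 [ 0.4577 -0.3017  0.0126]
l5 heel 147 0.073; l5 corner 256 0.1318; l5 pxmy 168 0.0904; l5 mxpy 52 0.0854; plate 1186 [ 0.4575 -0.3013  0.0126]
```

View pics/l5.png

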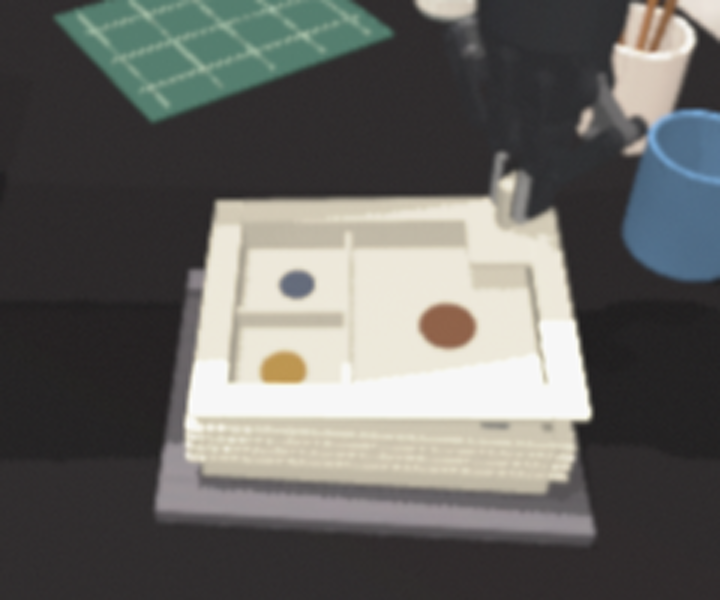

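Solid grip (opening 9.7 mm). The corner is up about 34 mm while the heel is up about 5 mm, so the peel condition is clearly met. Tightening and lifting.

Emit:
arm_command --increments '[[[0, 0, 0], 0], [[0, 0, 0], 0], [[0, 0, 0], 0]]' --force 110

```text
time: 8.6
ee_pos: [0.5843, -0.2064, 0.0935]
tcp_rot: [179.0, 0.7, 103.6]
wrist_force: [1.2, 4.6, 0.4]
opening: 0.0082
```

Emit:
arm_command --increments '[[[0, 0, -0.2], 0], [[0, 0, -0.4], 0], [[0, 0, -0.6], 0], [[0, 0, -0.8], 0], [[0, 0, -1.0], 0]]'

```text
time: 9.1
ee_pos: [0.5838, -0.2067, 0.1192]
tcp_rot: [179.0, 0.7, 103.6]
wrist_force: [0.2, 0.2, -1.4]
opening: 0.0079
```

```bash
python3 look.py l6; python3 fit.py l6
```

```text
t 9.1 pos [ 0.5838 -0.2067  0.1192] rot [178.99   0.75 103.57] f [ 0.15  0.18 -1.42] open 0.0079 | units [0.221 0.198 1.33 ] roll 0.01
l6 heel 170 0.0995; l6 corner 268 0.1575; l6 pxmy 187 0.1185; l6 mxpy 50 0.1113; plate 1184 [ 0.4569 -0.3014  0.0126]
```

View pics/l6.png

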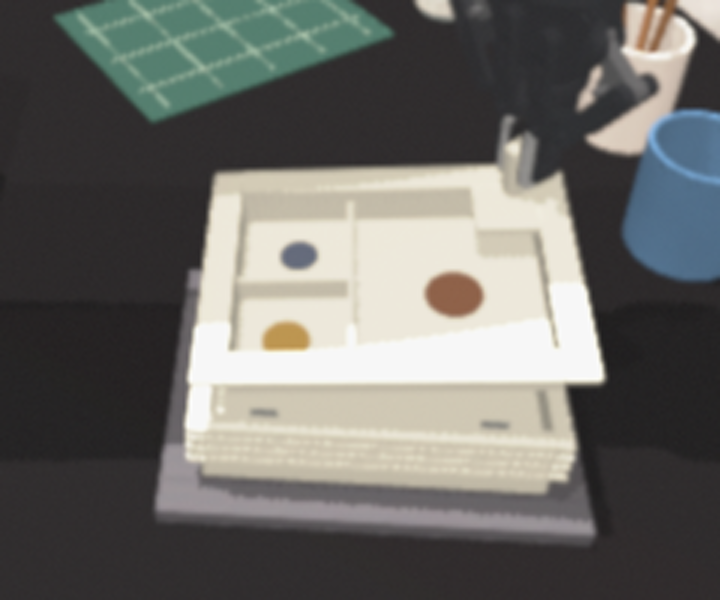

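Free, tilted about 7°, stack unmoved. Raising and then moving across.

Emit:
arm_command --increments '[[[0, 0, -0.4], 0], [[0, 0, -0.8], 0], [[0, 0, -1.2], 0], [[0, 0, -1.6], 0], [[0, 0, -2.0], 0]]'

```text
time: 9.65
ee_pos: [0.5831, -0.2063, 0.1712]
tcp_rot: [178.9, 0.8, 103.6]
wrist_force: [0.2, -0.2, -1.1]
opening: 0.008
```

```bash
python3 - <<'E'
from h import *
from workcell import camera
c=camera("side");P,ok=cloud(c);cv2.imwrite("pics/s7.png",c["frame"][:,:,::-1])
s=c["frame"].astype(int)
v,u=np.mgrid[:400,:640]
m=ok&(P[...,2]>.12)&(P[...,2]<.2)&(s.min(-1)>120)&(P[...,1]<-.1)&(P[...,0]>.3)&(np.hypot(P[...,0]-.584,P[...,1]+.207)>.045)
q=P[m];A=np.c_[q[:,:2],np.ones(len(q))]
w=np.ones(len(q),bool)
for _ in range(8):
    k=np.linalg.lstsq(A[w],q[w,2],rcond=None)[0];r=q[:,2]-A@k;w=(r>-.004)&(r<.006)
print(w.sum(),"tilt",np.degrees(np.arctan(np.hypot(*k[:2]))),"rms",r[w].std())
rc=cv2.minAreaRect((q[w][:,:2]*1000).astype(np.float32));print(rc);print("z centre flange",k@[rc[0][0]/1e3,rc[0][1]/1e3,1])
# mat
for n in("scene0","side0"):
    c=pickle.load(open(n+".pkl","rb"));s=c["frame"].astype(int);P,ok=cloud(c)
    g=ok&(s[...,1]>s[...,0]+15)&(s[...,1]>s[...,2]+3)&(abs(P[...,2])<.012)
    g=cv2.morphologyEx(g.astype(np.uint8),cv2.MORPH_OPEN,np.ones((3,3)));n_,l,st,ce=cv2.connectedComponentsWithStats(g);b=1+st[1:,4].argmax()
    print(n,cv2.minAreaRect((P[l==b][:,:2]*1000).astype(np.float32)))
to([.588,-.2,.15])
E
```

```text
3138 tilt 6.119629265619128 rms 0.0022967128727738695
((489.84912109375, -226.0565643310547), (149.0680694580078, 198.18759155273438), 66.1598129272461)
z centre flange 0.16418075825852305
scene0 ((537.1033935546875, 190.3181915283203), (247.5766143798828, 182.33604431152344), 12.857840538024902)
side0 ((540.93994140625, 197.08062744140625), (247.37892150878906, 188.79296875), 13.139519691467285)
t 9.7 pos [ 0.5835 -0.2064  0.173 ] rot [178.82   0.85 103.57] f [-0.12  0.19 -0.13] open 0.0078 | units [0.22  0.217 0.92 ] roll None
```

View pics/s7.png

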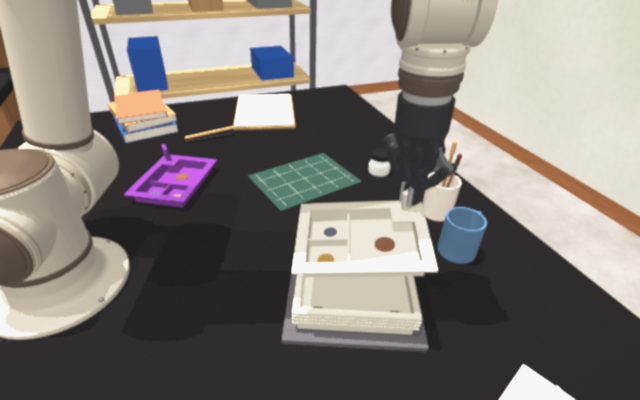

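```bash
python3 -c "
from h import *
to([.632,.214,.173],103.6)"
```

```text
t 9.7 pos [ 0.5835 -0.2064  0.173 ] rot [178.82   0.85 103.57] f [-0.12  0.19 -0.13] open 0.0078 | units [15.89   5.835 -0.118] roll -0.01
```

Emit:
arm_command --increments '[[[0.4, 0.15, 0], 0], [[1.1, 0.4, 0], 0], [[2.0, 0.73, 0], 0], [[2.9, 1.06, 0], 0], [[3.8, 1.4, 0], 0]]'

```text
time: 10.2
ee_pos: [0.595, -0.1034, 0.1717]
tcp_rot: [178.9, 0.8, 103.6]
wrist_force: [0.1, -0.3, -0.8]
opening: 0.0083
```

Emit:
arm_command --increments '[[[0.9, 0.33, 0], 0], [[1.8, 0.66, 0], 0], [[2.7, 1.0, 0], 0], [[3.6, 1.3, 0], 0], [[4.5, 1.65, 0], 0]]'

```text
time: 10.7
ee_pos: [0.608, 0.0182, 0.1703]
tcp_rot: [178.9, 0.8, 103.7]
wrist_force: [0.5, -0.1, -0.5]
opening: 0.0083
```

Emit:
arm_command --increments '[[[0.9, 0.33, 0], 0], [[1.8, 0.66, 0], 0], [[2.7, 1.0, 0], 0], [[3.6, 1.3, 0], 0], [[4.5, 1.65, 0], 0]]'

```text
time: 11.2
ee_pos: [0.6206, 0.1398, 0.169]
tcp_rot: [179.0, 0.8, 103.7]
wrist_force: [0.4, 0.4, -0.9]
opening: 0.0078
```

```bash
python3 -c "
from h import *
to([.632,.214,.173],103.6)"
```

```text
t 11.2 pos [0.6206 0.1398 0.169 ] rot [178.97   0.78 103.71] f [ 0.35  0.44 -0.87] open 0.0078 | units [ 2.774  1.151 -0.179] roll 0.02
```

Emit:
arm_command --increments '[[[0.9, 0.35, 0], 0], [[1.7, 0.7, -0.1], 0], [[2.3, 0.95, -0.15], 0], [[2.65, 1.1, -0.18], 0], [[2.77, 1.15, -0.18], 0]]'

```text
time: 11.7
ee_pos: [0.6318, 0.215, 0.1728]
tcp_rot: [179.0, 0.8, 103.8]
wrist_force: [-0.0, -0.4, -1.7]
opening: 0.0078
```

Emit:
arm_command --increments '[[[0, 0, 0], 0], [[0, 0, 0], 0], [[0, 0, 0], 0], [[0, 0, 0], 0], [[0, 0, 0], 0]]'

```text
time: 12.2
ee_pos: [0.6318, 0.2146, 0.1729]
tcp_rot: [179.0, 0.8, 103.7]
wrist_force: [-0.5, -0.2, -1.9]
opening: 0.008
```

```bash
cat > fin.py <<'E'
from h import *
from workcell import camera
import sys
to([.632,.214,.173],103.6)
for n in("side","scene"):
    c=camera(n);P,ok=cloud(c);cv2.imwrite(f"pics/{n}{sys.argv[1]}.png",c["frame"][:,:,::-1])
    s=c["frame"].astype(int)
    m=ok&(P[...,2]>.12)&(P[...,2]<.2)&(s.min(-1)>110)&(np.hypot(P[...,0]-.539,P[...,1]-.194)<.135)&(np.hypot(P[...,0]-.632,P[...,1]-.214)>.045)
    q=P[m];A=np.c_[q[:,:2],np.ones(len(q))];w=np.ones(len(q),bool)
    for _ in range(8):
        k=np.linalg.lstsq(A[w],q[w,2],rcond=None)[0];r=q[:,2]-A@k;w=(r>-.004)&(r<.006)
    rc=cv2.minAreaRect((q[w][:,:2]*1000).astype(np.float32))
    print(n,w.sum(),"tilt",np.degrees(np.arctan(np.hypot(*k[:2]))),rc,"z",k@[rc[0][0]/1e3,rc[0][1]/1e3,1])
    if n=="side":
        m=ok&(P[...,2]>.055)&(P[...,2]<.065)&(s.min(-1)>90)&(P[...,1]<-.12)&(abs(P[...,0]-.49)<.14)
        print("stack rim",cv2.minAreaRect((P[m][:,:2]*1000).astype(np.float32)),P[m][:,2].mean())
E
python3 fin.py 8
```

```text
t 12.2 pos [0.6318 0.2146 0.1729] rot [178.98   0.79 103.74] f [-0.51 -0.19 -1.93] open 0.008 | units [-0.026  0.001 -0.005] roll 0.02
side 679 tilt 2.5448960708736523 ((531.3516845703125, 197.6195526123047), (151.28579711914062, 182.47950744628906), 66.78063201904297) z 0.161501900363352
stack rim ((489.8363952636719, -221.4909210205078), (151.48118591308594, 197.78384399414062), 66.90824127197266) 0.060581227938880336
scene 519 tilt 7.168444070863445 ((539.4771118164062, 191.34625244140625), (147.37081909179688, 198.30653381347656), 66.79903411865234) z 0.16745864432790442
```

View pics/scene8.png

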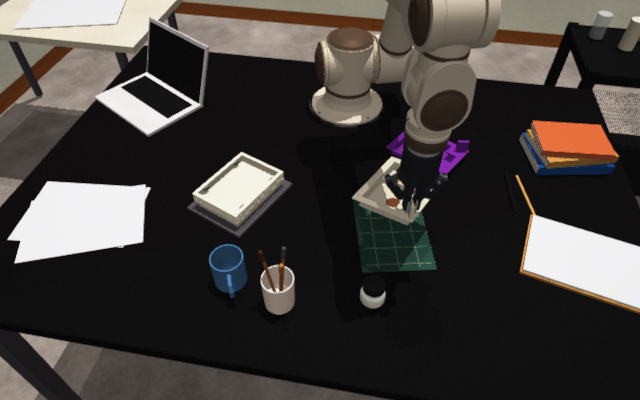

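View pics/side8.png

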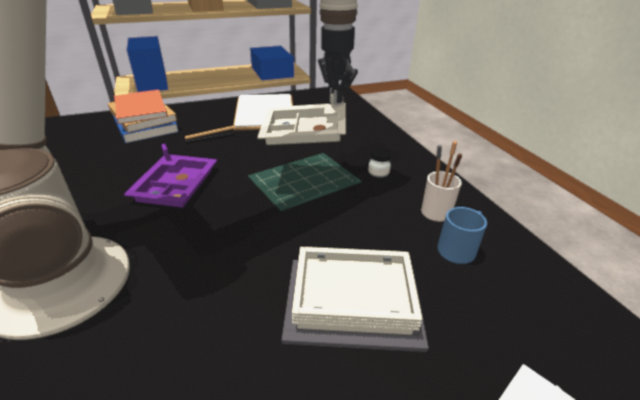

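```bash
python3 -c "
from workcell import job_done
print(job_done())"
```

```text
the job is handed in; nothing more can be done
None
```

The top tray is peeled off and held level over the cutting mat in the gripper, and I handed the job in at about 12.3 s of the 51 s allowed. `job_done` gives no verdict, so what follows is from my own camera checks.

- **Peel:** I lifted the tray by its tab. The corner was about 34 mm up while the opposite corner was only about 5 mm up. I then tightened the grip to 110 N and lifted the tray free.
- **Final position:** The tray's middle is at about (0.539, 0.191) m, within 5 mm of the mat's centre. It is about 0.15 m above the table.
- **Tilt:** The two cameras disagreed: the scene view gave about 7° and the side view 2.5°, with the side fit missing part of the tray. Both are within the 15° limit.
- **Hold:** The wrist force roughly matches the tray's weight and the arm was still when I handed in.
- **Rest of the scene:** The stack's rim measured within 1 mm of where it started. The jars and the mug looked unmoved in the last pictures; I did not measure them.

**First grip:** The first grip caught only the top edge of the tab, because the pad tips sat higher than I had worked out from the tool dimensions. Setting the tray back down to regrip pushed on it with about 47–50 N at the wrist for a moment. That is under the 120 N wrist limit. It is above the 40 N limit for the arm or gripper body; I believe only the fingertips were touching, but I couldn't confirm that.

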